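# Tighten the pump's cover plate in cross order

### The arm

A 7-joint arm with a two-finger parallel gripper is mounted at the origin on the work surface. World frame = base frame: x ahead of the robot, y to its left, z up, the work surface at z = 0. Lengths are in m, angles in rad, forces in N, time in s.
With the tool pointing down it reaches from about 0.4 to 0.85 m from the base axis. Payload 10.4 kg.
Tool frame: the origin (TCP) lies between the finger pads; the fingertips stand robot.tips_ahead ahead of it and the grasp point (between the pads) lies 6 mm ahead of it (robot.tips_ahead is the distance from the TCP to the fingertips, in m); z points along the fingers, y is the direction in which the jaws open and shut (so a half turn about z gives the same grasp; the last joint's range is limited). The gripper opens to 87 mm and grips with 3 to 60 N. Pads are 19 mm wide; open, the fingers measure 117 mm over their backs; the gripper's body (75 mm by 190 mm) begins 51 mm behind the grasp point.
Start: joints at [-1.237, 0.332, -0.065, 1.46, 0.022, 1.35, -0.088], TCP at [0.218, 0.586, 0.248] pointing down, gripper open.
Joint ranges: [-2.6, 2.6], [-0.5, 2.12], [-1.47, 1.34], [0.16, 2.42], [-1.27, 4.41], [0.06, 2.06], [-2.6, 2.6]. Speed limits (rad/s): [2.22, 2.22, 2.79, 2.79, 3.14, 3.14, 3.14].

### API

Orientations are given as a 3x3 rotation matrix whose columns are the frame's x, y, z axes.
In Python, from station import robot, optics, job gives the robot as it stands.
- The arm moves only by the tool servo_tool, never from a script. Its argument "increments" is a list of rows, each a list of 6 numbers: the shift along the tool's x, y, z in mm, then the turn, a rotation vector about the tool's x, y, z in degrees. In form: [[tx, ty, tz, rx, ry, rz], ...]. A call has exactly 8 rows; each row shifts and turns the commanded pose from where the row before left it, along the tool's axes as they then stand; what a row does not reach is not made up. A row lasts 1/8 s, in which the tool goes at most 62.5 mm and 10.7 degrees, less where a joint would pass 70% of its speed; a pose out of reach is approached as far as the arm can. A call is refused whole if a number of a shift passes 62.5 or a number of a turn 10.7, either way. A call with a gripper value outside its range is refused whole. "fingers" is the opening in per cent of the stroke, from 0 (shut) to 100 (fully open), set as the call begins (left out, the last holds). The fingers move at their own pace and stop on an object; the grip force is fixed at half the most. Time passes only in rows, so rows that do not move let the fingers close, or fill a call up. It gives the time, the measured TCP pose, the force and the opening at its end, in the units of the state.
- robot.observe(): the state, without advancing time (a new reading comes with each control period).
- optics.capture(name): name is "side" or "top" or "wrist"; returns the picture (480x640x3 uint8, red, green, blue); there is no depth.
- optics.camera_info(name): a dict with "fx", "fy", "cx", "cy" (pixels), "extrinsics" (4x4, takes a point from world to camera coordinates). Camera axes: x right, y down, z forward; pixel columns grow to the right and rows downward; lengths in m; the calibration is good to about 2 mm. A picture is of the moment at which its call begins: read the wrist's pose just before it. camera_info takes no time and is no camera call; for the wrist camera it gives the pose at the moment of the call.
- job.close_job(): hands the job in, once; it reports no verdict.
The state is a dict: "time_s": time; "q": joint angles; "dq": joint speeds; "effort": joint torques, N m; "tool_pos": TCP position; "orientation": TCP orientation; "ft_force": force on the tool from outside, world axes, zero at the start; "torque": the same for the moment, N m; "width": finger opening in m.
Only numpy, scipy, OpenCV 4.12 (cv2) and the standard library are available. Lean on these libraries where they do the work, as an engineer would, in place of code of your own. Each camera call takes 0.05 s, during which the arm holds its last target.

### The job

On the white sample pump, tighten the four square black hand nuts of the sloping steel cover plate so that the plate seats evenly: give each nut a half turn clockwise, up to its stop. Work crosswise and one nut at a time: finish any nut, then the one diagonally opposite, then the other two, not starting a nut before the last is finished. Leave the things on and around the pump where they stand, and let go at the end.

Things in the scene. Friction and masses are not known exactly. Their poses are not given: they have to be found in the camera images.
- pump_unit: Fixed white wedge-shaped sample pump, 300 (x) by 240 (y) mm, 175 mm high at its back. Origin: centre of its underside; x points to its high back, y to its left, z up. Its front face is 50 mm high; from there a deck rises at 28 degrees towards +x up to a level ledge 65 mm deep. It stands sideways to the robot: its low front looks to the robot's right and a little away from the robot. The square seat, the steel cover plate and the four nuts stand square to that sloped deck.
- seat: Fixed square aluminium seat (156 x 156 x 22 mm) on the sloped deck. Origin: centre of its underside; z points squarely out of the deck (28 degrees from vertical, leaning to the pump's low front), x up the slope, y to the pump's left. The nuts' axes run along z at x = +-52, y = +-52 mm.
- plate_top (a point): Centre of the upper face of the steel cover plate (150 x 150 x 8 mm), under its round sight glass (42 mm across, 9.5 mm tall, in the middle between the nuts). Axes as the seat's. With all nuts loose its upper face is 34.5 mm above the seat's origin; springs under it press it up against the nuts; each nut runs down 1.2 mm per rad, so the plate sinks 4 mm in all, and leans by a degree or two while they are unequal.
- seat_top (a point): Centre of the upper face of the seat, 22 mm above the seat's origin; the plate's underside comes down to about 0.5 mm over it.
- nut_low_left (a joint): Turn of the hand nut low on the slope, on its left side (seat -x, +y; looking up the slope); diagonally opposite is high_right. 0 to 3.3 rad, growing clockwise (tightening) seen from above the plate. It starts between 0 and 0.5 (loose) and stops firmly at 3.3 (home). It turns stiffly and evenly (0.1 N m) and stays where it is left; its faces are square to the plate's edges at 0.
- top_low_left (a point): Centre of the top face of nut low_left: a black block, 26 x 26 mm square, 28 mm tall, on a 22 mm round collar that keeps it 4 mm clear of the plate (top 32 mm above the plate). Site x and y are square to its side faces and turn with it; z is its turning axis, out of the plate. A steel stud tip, 10 mm across, stands 6 (loose) to 10 mm (home) out of the top. A steel line on top runs from the stud to the -x side.
- nut_low_right (a joint): Turn of the hand nut low on the slope, on its right side (seat -x, -y; looking up the slope); diagonally opposite is high_left. 0 to 3.3 rad, growing clockwise (tightening) seen from above the plate. It starts between 0 and 0.5 (loose) and stops firmly at 3.3 (home). It turns stiffly and evenly (0.1 N m) and stays where it is left; its faces are square to the plate's edges at 0.
- top_low_right (a point): Centre of the top face of nut low_right: a black block, 26 x 26 mm square, 28 mm tall, on a 22 mm round collar that keeps it 4 mm clear of the plate (top 32 mm above the plate). Site x and y are square to its side faces and turn with it; z is its turning axis, out of the plate. A steel stud tip, 10 mm across, stands 6 (loose) to 10 mm (home) out of the top. A steel line on top runs from the stud to the -x side.
- nut_high_left (a joint): Turn of the hand nut high on the slope, on its left side (seat +x, +y; looking up the slope); diagonally opposite is low_right. 0 to 3.3 rad, growing clockwise (tightening) seen from above the plate. It starts between 0 and 0.5 (loose) and stops firmly at 3.3 (home). It turns stiffly and evenly (0.1 N m) and stays where it is left; its faces are square to the plate's edges at 0.
- top_high_left (a point): Centre of the top face of nut high_left: a black block, 26 x 26 mm square, 28 mm tall, on a 22 mm round collar that keeps it 4 mm clear of the plate (top 32 mm above the plate). Site x and y are square to its side faces and turn with it; z is its turning axis, out of the plate. A steel stud tip, 10 mm across, stands 6 (loose) to 10 mm (home) out of the top. A steel line on top runs from the stud to the -x side.
- nut_high_right (a joint): Turn of the hand nut high on the slope, on its right side (seat +x, -y; looking up the slope); diagonally opposite is low_left. 0 to 3.3 rad, growing clockwise (tightening) seen from above the plate. It starts between 0 and 0.5 (loose) and stops firmly at 3.3 (home). It turns stiffly and evenly (0.1 N m) and stays where it is left; its faces are square to the plate's edges at 0.
- top_high_right (a point): Centre of the top face of nut high_right: a black block, 26 x 26 mm square, 28 mm tall, on a 22 mm round collar that keeps it 4 mm clear of the plate (top 32 mm above the plate). Site x and y are square to its side faces and turn with it; z is its turning axis, out of the plate. A steel stud tip, 10 mm across, stands 6 (loose) to 10 mm (home) out of the top. A steel line on top runs from the stud to the -x side.
- jar: Bystander: clear jar, 54 mm across, 70 mm tall, beside the pump; origin at its underside.
- spare_seal: Bystander: black rubber ring, 72 mm across, 8 mm thick, lying beside the pump; origin at its underside.
- screwdriver: Bystander: screwdriver, 180 mm long, lying beside the pump; origin at its underside.
- reagent: Bystander: amber glass bottle, 40 mm across, 75 mm tall, on the pump's level back ledge; origin at its underside.

How it is judged:
On the way, in this order (a step that is already met when the one before it is completed fails the run):
1. a first nut is home, the other three not yet turned (((value of joint nut_low_left above 2.8 rad and value of joint each of nut_high_right, nut_low_right, nut_high_left below 0.75 rad) or (value of joint each of nut_low_left, nut_low_right, nut_high_left below 0.75 rad and value of joint nut_high_right above 2.8 rad) or (value of joint each of nut_low_left, nut_high_right, nut_high_left below 0.75 rad and value of joint nut_low_right above 2.8 rad) or (value of joint each of nut_low_left, nut_high_right, nut_low_right below 0.75 rad and value of joint nut_high_left above 2.8 rad))), for 0.2 s.
2. the diagonally opposite nut is home too, the other two not yet turned (((value of joint each of nut_low_left, nut_high_right above 2.8 rad and value of joint each of nut_low_right, nut_high_left below 0.75 rad) or (value of joint each of nut_low_left, nut_high_right below 0.75 rad and value of joint each of nut_low_right, nut_high_left above 2.8 rad))), for 0.2 s.
3. a third nut is home, the fourth not yet turned (((value of joint nut_low_left below 0.75 rad and value of joint each of nut_high_right, nut_low_right, nut_high_left above 2.8 rad) or (value of joint each of nut_low_left, nut_low_right, nut_high_left above 2.8 rad and value of joint nut_high_right below 0.75 rad) or (value of joint each of nut_low_left, nut_high_right, nut_high_left above 2.8 rad and value of joint nut_low_right below 0.75 rad) or (value of joint each of nut_low_left, nut_high_right, nut_low_right above 2.8 rad and value of joint nut_high_left below 0.75 rad))), for 0.2 s.
4. all four nuts are home (value of joint each of nut_low_left, nut_high_right, nut_low_right, nut_high_left above 2.8 rad), for 0.2 s.
At the end, for the whole second after the job is handed in: All four nuts stand at 2.8 rad or more (within about 30 degrees of their stop) and are still; the plate's upper face is less than 32.5 mm above the seat's origin and within 0.012 rad of parallel to the seat (value of joint each of nut_low_left, nut_high_right, nut_low_right, nut_high_left above 2.8 rad and z of plate_top in the frame of seat below 0.0325 m and angle between the z axis of plate_top and the z axis of seat, either way round below 0.012 rad and velocity of joint each of nut_low_left, nut_high_right, nut_low_right, nut_high_left below 0.05 rad/s); the robot touches nothing.
It fails at once if a bystander is moved by more than 40 mm (distance of any of jar, spare_seal, screwdriver, reagent from where it was at the start of the episode above 0.04 m).
It also fails if it takes over 72 s, if anything falls off the work surface, if the arm or the gripper's body presses on something with over 40 N, if the wrist force passes 120 N, or if a joint passes its speed limit or range.

## Working session

There is one attempt and no reset: what is moved stays moved. The work goes in short steps, Python scripts to look and compute and a tool call to move; the robot and the scene stay as the last step left them, time stands still between calls to the robot, and variables do not carry over. Pictures are saved under pics/ and viewed, and the job is handed in when it is done.

Besides the shell and the picture viewer there is one more tool, called after "Emit:" as name(argument=value, ...) on one line, values as JSON. servo_tool: Moves the arm, as the interface text tells. Its arguments: {"type":"object","properties":{"increments":{"type":"array","items":{"type":"array","items":{"type":"number"}}},"fingers":{"type":"number"}},"required":["increments"]}

```bash
ls -la; mkdir -p pics
python3 - <<'E'
from station import robot, optics, job
import cv2,numpy as np
np.set_printoptions(precision=4,suppress=True)
s=robot.observe(); print(s, robot.tips_ahead)
for n in ["side","top","wrist"]:
    i=optics.camera_info(n); print(n,i['fx'],i['fy'],i['cx'],i['cy']);print(np.array(i['extrinsics']))
    cv2.imwrite(f"pics/{n}0.png",cv2.cvtColor(optics.capture(n),cv2.COLOR_RGB2BGR))
E
```

```text
total 12
drwxr-xr-x  3 agent agent 4096 Dec  7 15:00 .
drwxr-xr-x 23 root  root  4096 Dec  7 15:00 ..
drwxr-xr-x  2 agent agent 4096 Dec  7 15:00 pics
{'time_s': 0.0, 'q': array([-1.2366,  0.3329, -0.0647,  1.461 ,  0.0216,  1.3499, -0.0885]), 'dq': array([ 0.0001,  0.0001, -0.0014,  0.0017, -0.0003, -0.0009,  0.0022]), 'effort': array([ -0.0006, -62.3244,   0.0242, -38.9922,  -0.0614,   0.0392,
         0.0001]), 'tool_pos': array([0.2182, 0.5853, 0.2467]), 'orientation': array([[-0.937 ,  0.3493, -0.0005],
       [ 0.3493,  0.937 , -0.0014],
       [-0.    , -0.0014, -1.    ]]), 'ft_force': array([ 0.2084, -0.2617,  0.9831]), 'torque': array([-0.0084,  0.0158, -0.0016]), 'width': 0.08673216049097211} 0.025
side 535.3748395026018 535.3748395026018 322.27924394794104 245.05375523023648
[[-0.996  -0.0884 -0.013   0.601 ]
 [-0.0348  0.5175 -0.855   0.0826]
 [ 0.0823 -0.8511 -0.5185  1.0018]
 [ 0.      0.      0.      1.    ]]
top 525.2574627639333 525.2574627639333 324.44273833734553 240.90219818892396
[[-0.004  -1.      0.0077  0.0913]
 [-0.9764  0.0022 -0.2159  0.6309]
 [ 0.2159 -0.0084 -0.9764  0.9717]
 [ 0.      0.      0.      1.    ]]
wrist 402.27805410819326 402.27805410819326 315.9368129152478 243.4152417260742
[[ 0.3499  0.9368 -0.0017 -0.6241]
 [ 0.9077 -0.3386  0.2477 -0.03  ]
 [ 0.2315 -0.0883 -0.9688  0.3896]
 [ 0.      0.      0.      1.    ]]
```

View pics/side0.png

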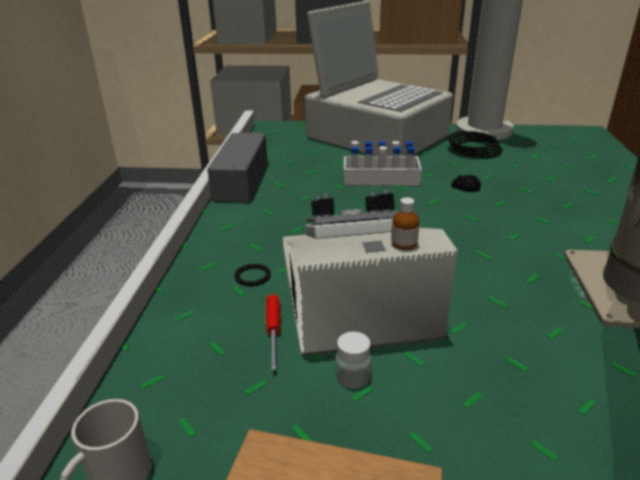

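View pics/top0.png

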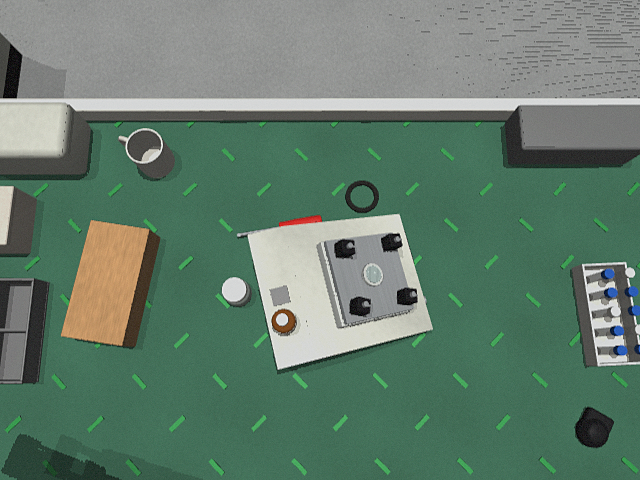

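View pics/wrist0.png

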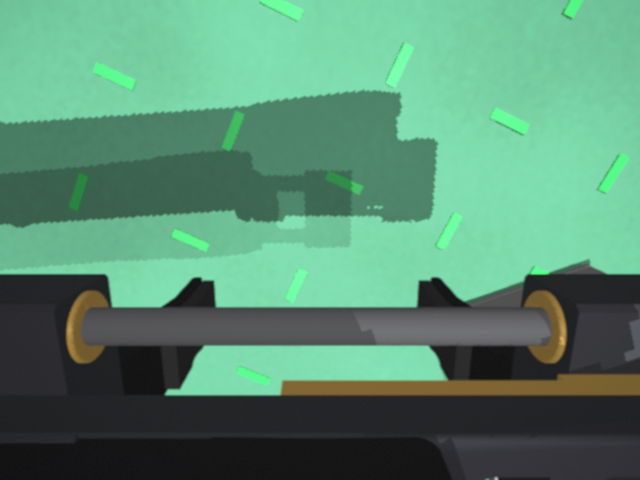

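The top view shows the pump, with nuts at about (345,247), (392,241), (360,306) and (407,296) and the glass at (373,274). The bottle stands on the ledge at (284,321). The side view is from behind the pump, so only the tops of two nuts show. I'll zoom in for measurements.

Run:
```python
import cv2
a=cv2.imread('pics/top0.png')[205:380,235:440]; cv2.imwrite('pics/top_z.png',cv2.resize(a,None,fx=3.4,fy=3.4,interpolation=cv2.INTER_CUBIC))
a=cv2.imread('pics/side0.png')[180:360,270:470]; cv2.imwrite('pics/side_z.png',cv2.resize(a,None,fx=3.3,fy=3.3,interpolation=cv2.INTER_CUBIC))
```

```text
(no output)
```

View pics/top_z.png

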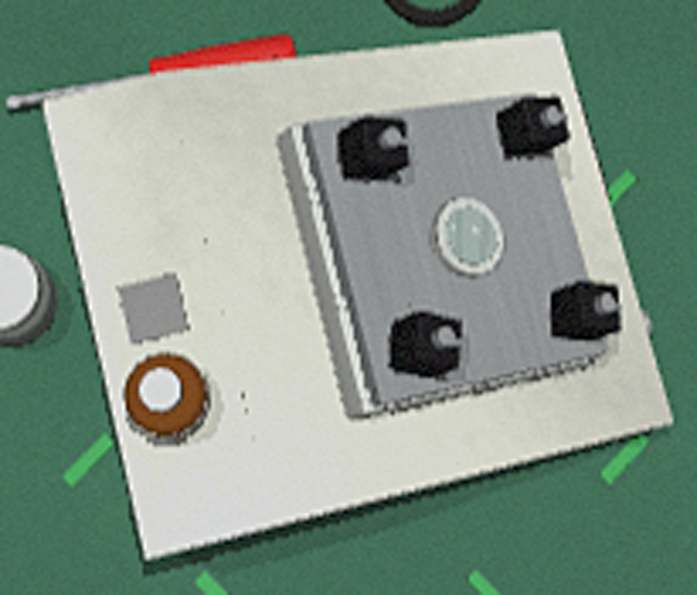

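View pics/side_z.png

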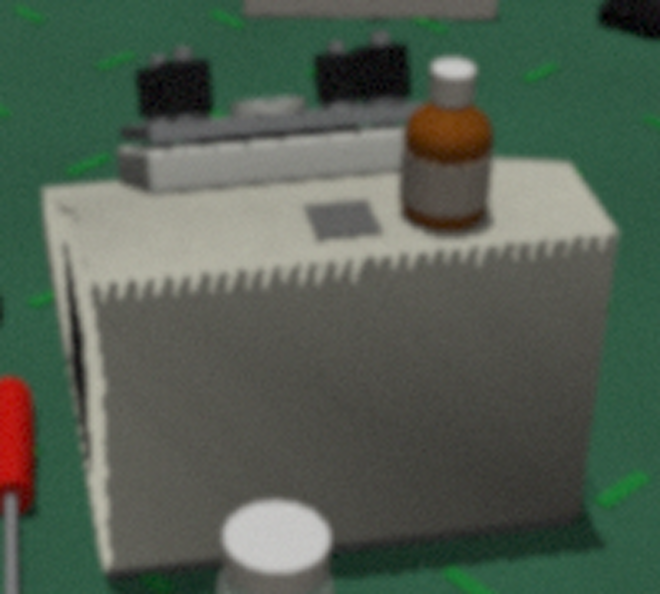

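```bash
cat > geo.py <<'E'
import numpy as np
from scipy.optimize import least_squares
A=np.deg2rad(28)
def pumpR(yaw): c,s=np.cos(yaw),np.sin(yaw); return np.array([[c,-s,0],[s,c,0],[0,0,1]])
Rs=np.array([[np.cos(A),0,-np.sin(A)],[0,1,0],[np.sin(A),0,np.cos(A)]])  # seat in pump
def seat(p):
    px,py,yaw,sx,sy=p[:5]
    R=pumpR(yaw); o=np.array([px,py,0])+R@np.array([-.15+sx*np.cos(A),sy,.05+sx*np.sin(A)])
    return R@Rs,o
def proj(info,P):
    E=np.array(info['extrinsics']); c=E[:3,:3]@P+E[:3,3]
    return np.array([info['fx']*c[0]/c[2]+info['cx'],info['fy']*c[1]/c[2]+info['cy']])
E
python3 - <<'E'
from geo import *
from station import optics
np.set_printoptions(precision=4,suppress=True)
T=optics.camera_info('top');S=optics.camera_info('side')
tz=lambda u,v:((u+.5)/3.4-.5+235,(v+.5)/3.4-.5+205)
sz=lambda u,v:((u+.5)/3.3-.5+270,(v+.5)/3.3-.5+180)
F=[] # cam, frame, point, pix, weight
for x,y,u,v in [(52,-52,391,136),(-52,-52,553,116),(52,52,447,336),(-52,52,607,302)]: F.append((T,'s',(x,y,72.5),tz(u,v),1))
F.append((T,'s',(0,0,44),tz(470,236),1))
F.append((T,'s',(75,-75,34.5),tz(305,122),.5));F.append((T,'s',(75,75,34.5),tz(375,404),.5))
F+= [(T,'p',(150,-120,175),tz(45,98),.5),(T,'p',(150,120,175),tz(147,560),.5),(T,'p',(-150,-120,50),tz(559,32),.5),(T,'p',(-150,120,50),tz(671,425),.5)]
F+= [(S,'p',(150,-120,0),sz(108,572),.5),(S,'p',(150,120,0),sz(585,517),.5),(S,'p',(150,-120,175),sz(97,298),.5),(S,'p',(150,120,175),sz(614,240),.5)]
F+= [(S,'s',(52,-52,72.5),sz(158,62),1)]
def P(p,fr,x):
    x=np.array(x)/1000.
    if fr=='s': R,o=seat(p); return R@x+o
    return pumpR(p[2])@x+np.array([p[0],p[1],0])
def res(p): return np.concatenate([w*(proj(c,P(p,fr,x))-px) for c,fr,x,px,w in F])
r=least_squares(res,[.55,.05,np.deg2rad(98),.13,0],loss='soft_l1')
print(r.x,np.rad2deg(r.x[2])); print(res(r.x).reshape(-1,2))
np.save('pose.npy',r.x)
R,o=seat(r.x);print(R,o)
for n,x,y in [('HR',52,-52),('LR',-52,-52),('HL',52,52),('LL',-52,52)]: print(n,R@np.array([x,y,66.5])/1000+o)
E
```

```text
[ 0.5371  0.0538  1.8156  0.1329 -0.0027] 104.02846962671691
[[ 0.1239  0.0218]
 [-0.2907 -0.5553]
 [-0.4794 -0.0824]
 [-0.1194 -0.0322]
 [ 0.2984 -0.5004]
 [ 0.2617 -0.1732]
 [ 0.7857 -0.0903]
 [-0.651   1.1826]
 [-0.2583  0.7273]
 [-0.1793  0.284 ]
 [ 0.3351  0.2071]
 [-0.6267  1.9652]
 [-1.1191  1.7556]
 [-1.0035 -2.0984]
 [ 0.6853 -1.0905]
 [ 5.5752 -3.9096]]
[[-0.214  -0.9702  0.1138]
 [ 0.8566 -0.2424 -0.4555]
 [ 0.4695  0.      0.8829]] [0.5477 0.0228 0.1124]
HR [0.5946 0.0496 0.1955]
LR [ 0.6168 -0.0394  0.1467]
HL [0.4937 0.0244 0.1955]
LL [ 0.5159 -0.0647  0.1467]
```

Run:
```python
from geo import *
from station import optics,robot
np.set_printoptions(precision=4,suppress=True)
T=optics.camera_info('top');E=np.array(T['extrinsics']);p=np.load('pose.npy');R,o=seat(p)
def ray(u,v,z):
    d=E[:3,:3].T@np.array([(u-T['cx'])/T['fx'],(v-T['cy'])/T['fy'],1]); c=-E[:3,:3].T@E[:3,3]
    return c+d*(z-c[2])/d[2]
b=ray(160/3.4+235,388/3.4+205,.25); print('bottle',b)
for z in (.175,.25): 
  b[2]=z; print('in seat',(R.T@(b-o))*1000, 'pump',pumpR(p[2]).T@(b-[p[0],p[1],0])*1000)
E=np.array(optics.camera_info('wrist')['extrinsics']);s=robot.observe()
Rt=s['orientation'];c=-E[:3,:3].T@E[:3,3]
print('cam in tool',Rt.T@(c-s['tool_pos'])*1000, 'cam axes in tool\n',Rt.T@E[:3,:3].T)
```

```text
bottle [0.4652 0.1581 0.25  ]
in seat [162.9506  47.2322 -15.758 ] pump [118.6563  44.5356 175.    ]
in seat [198.161   47.2322  50.463 ] pump [118.6563  44.5356 250.    ]
cam in tool [  67.0137   -0.0286 -136.9973] cam axes in tool
 [[-0.0007 -0.9688 -0.2477]
 [ 1.     -0.0006 -0.0006]
 [ 0.0005 -0.2477  0.9688]]
```

```bash
cat >> geo.py <<'E'
from scipy.spatial.transform import Rotation as Ro
def plan(Rc,pc,Rt,pt,n,dt=1,dr=1):
    """n equal rows from (Rc,pc) to (Rt,pt); increments in moving tool frame"""
    rv=(Ro.from_matrix(Rc.T@Rt)).as_rotvec(); R=Rc.copy();p=pc.copy();out=[]
    for k in range(1,n+1):
        Rn=Rc@Ro.from_rotvec(rv*k/n).as_matrix(); pn=pc+(pt-pc)*k/n
        d=R.T@(pn-p)*1000; r=np.rad2deg(Ro.from_matrix(R.T@Rn).as_rotvec())
        row=np.r_[np.round(d,dt),np.round(r,dr)]; out.append(row.tolist())
        p=p+R@(row[:3]/1000); R=R@Ro.from_rotvec(np.deg2rad(row[3:])).as_matrix()
    return out,R,p
def toolR(Rseat,ang):
    """tool with z into plate; ang=0: tool x=seat x,y=-seat y ; +ang clockwise from above"""
    R0=np.column_stack([Rseat[:,0],-Rseat[:,1],-Rseat[:,2]])
    return R0@Ro.from_rotvec([0,0,ang]).as_matrix()
E
python3 - <<'E'
from geo import *
from station import robot
s=robot.observe();p=np.load('pose.npy');R,o=seat(p)
pt=o+R@np.array([0,0,.2145]);Rt=toolR(R,0);print(pt)
rel=Ro.from_matrix(s['orientation'].T@Rt).as_rotvec()
Rm=s['orientation']@Ro.from_rotvec(rel*.45).as_matrix()
a,R1,p1=plan(s['orientation'],s['tool_pos'],Rm,np.array([.40,.34,.42]),8); 
b,_,_=plan(R1,p1,Rt,pt,9)
print(np.rad2deg(np.linalg.norm(rel)));print(a);print(b)
E
```

```text
[ 0.57207499 -0.0749138   0.30180508]
61.69925124018735
[[-32.0, -20.8, -21.6, -0.8, 1.5, 3.1], [-32.5, -18.8, -22.7, -0.7, 1.4, 3.0], [-32.9, -16.8, -23.8, -0.8, 1.5, 3.1], [-33.0, -14.6, -24.8, -0.8, 1.4, 3.0], [-33.2, -12.6, -25.8, -0.7, 1.5, 3.1], [-33.1, -10.5, -26.9, -0.8, 1.4, 3.0], [-32.9, -8.3, -27.8, -0.8, 1.5, 3.1], [-32.6, -6.2, -28.7, -0.7, 1.4, 3.1]]
[[-47.8, -19.5, 1.7, -0.8, 1.6, 3.3], [-48.8, -16.7, 0.1, -0.9, 1.6, 3.3], [-49.7, -13.8, -1.5, -0.8, 1.5, 3.4], [-50.4, -10.9, -3.1, -0.8, 1.6, 3.3], [-50.8, -7.9, -4.5, -0.9, 1.6, 3.3], [-51.0, -4.8, -6.1, -0.8, 1.6, 3.3], [-51.0, -1.9, -7.5, -0.8, 1.5, 3.3], [-50.8, 1.2, -8.9, -0.9, 1.6, 3.3], [-50.4, 4.3, -10.3, -0.8, 1.6, 3.4]]
```

Emit:
servo_tool(increments=[[-32,-21,-22,-0.8,1.5,3.1],[-32.5,-19,-23,-0.7,1.4,3],[-33,-17,-24,-0.8,1.5,3.1],[-33,-14.5,-25,-0.8,1.4,3],[-33,-12.5,-26,-0.7,1.5,3.1],[-33,-10.5,-27,-0.8,1.4,3],[-33,-8.5,-28,-0.8,1.5,3.1],[-32.5,-6,-29,-0.7,1.4,3.1]], fingers=55)

```text
time_s: 1.15
tool_pos: [0.4003, 0.3384, 0.423]
orientation: [[-0.693, 0.712, -0.111], [0.687, 0.699, 0.197], [0.218, 0.06, -0.974]]
ft_force: [1.1, -0.2, -0.4]
width: 0.0484
```

Emit:
servo_tool(increments=[[-48,-19.5,2,-0.8,1.6,3.3],[-49,-17,0,-0.9,1.6,3.3],[-50,-14,-1.5,-0.8,1.5,3.4],[-50,-11,-3,-0.8,1.6,3.3],[-51,-8,-4.5,-0.9,1.6,3.3],[-51,-5,-6,-0.8,1.6,3.3],[-51,-2,-7.5,-0.8,1.5,3.3],[-51,1,-9,-0.9,1.6,3.3]])

```text
time_s: 2.15
tool_pos: [0.5526, -0.0313, 0.3159]
orientation: [[-0.273, 0.955, -0.12], [0.852, 0.298, 0.43], [0.446, 0.015, -0.895]]
ft_force: [0.2, 0.5, 0.2]
width: 0.0479
```

Run:
```python
from geo import *
from station import robot,optics
import cv2,json
s=robot.observe(); print(s['q'],s['tool_pos'],s['dq'].max())
info=optics.camera_info('wrist'); im=optics.capture('wrist'); info2=optics.camera_info('wrist')
print(np.abs(np.array(info['extrinsics'])-np.array(info2['extrinsics'])).max())
im=cv2.cvtColor(im,cv2.COLOR_RGB2BGR)
p=np.load('pose.npy');R,o=seat(p)
cv2.imwrite('pics/w1raw.png',im); json.dump({k:np.array(v).tolist() for k,v in info.items() if k in('fx','fy','cx','cy','extrinsics')},open('w1.json','w'))
for x,y in [(52,52),(52,-52),(-52,52),(-52,-52)]:
    u=proj(info,R@np.array([x,y,72.5])/1000+o); print(x,y,u)
cv2.imwrite('pics/w1.png',cv2.resize(im,(800,600)))
```

```text
[-0.27833149  0.33049784  0.62920512  1.46401545 -0.56651511  1.68682552
  0.67047353] [ 0.55255093 -0.03134382  0.31590904] 0.7195305677921029
0.011463408740441106
52 52 [255.07349293 226.73899083]
52 -52 [406.57074076 235.66059125]
-52 52 [252.86250718 360.53771979]
-52 -52 [390.23968181 368.48626057]
```

View pics/w1.png

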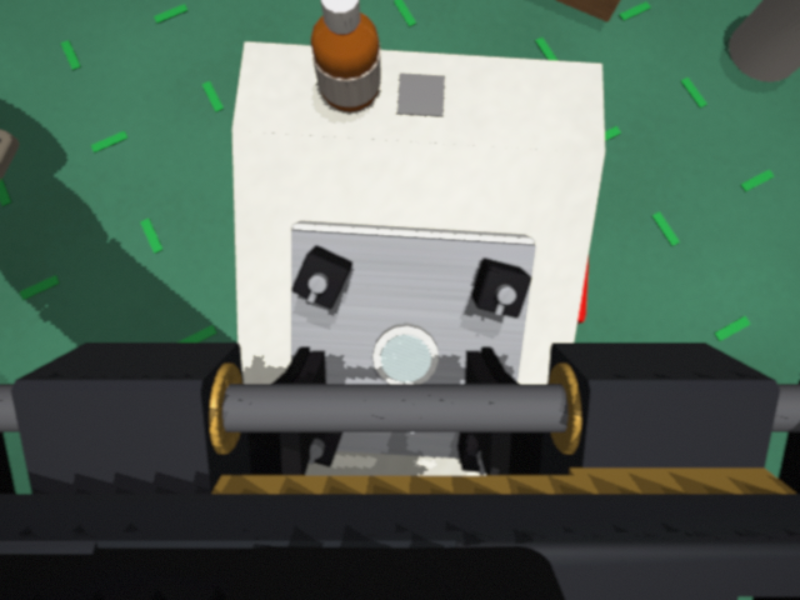

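Run:
```python
import cv2,numpy as np
im=cv2.imread('pics/w1raw.png')
def z(c): 
    a=im[c[1]-30:c[1]+30,c[0]-32:c[0]+32]; a=np.clip(a.astype(float)*1.8,0,255).astype(np.uint8)
    return cv2.resize(a,None,fx=6,fy=6,interpolation=cv2.INTER_CUBIC)
cv2.imwrite('pics/w1z.png',np.hstack([z((255,226)),z((402,232))]))
```

```text
(no output)
```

View pics/w1z.png

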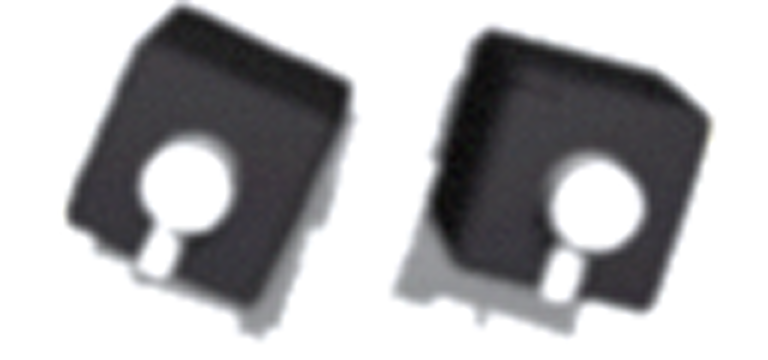

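```bash
cat >> geo.py <<'E'
def cast(info,uv,Rs_,o,zs):
    E=np.array(info['extrinsics']); d=E[:3,:3].T@np.array([(uv[0]-info['cx'])/info['fx'],(uv[1]-info['cy'])/info['fy'],1]); c=-E[:3,:3].T@E[:3,3]
    cs=Rs_.T@(c-o); ds=Rs_.T@d; return cs+ds*(zs-cs[2])/ds[2]
def nutang(info,px,Rs_,o,zs=.0665):
    """corners cyclic; returns list of edge angles folded into [-45,45) deg, clockwise from above, and centre"""
    P=np.array([cast(info,u,Rs_,o,zs)[:2] for u in px]); a=[]
    for k in range(4):
        e=P[(k+1)%4]-P[k]; t=-np.rad2deg(np.arctan2(e[1],e[0])); a.append((round((t+45)%90-45,1),round(np.linalg.norm(e)*1000,1)))
    return a,P.mean(0)*1000
E
python3 - <<'E'
from geo import *
import json
info=json.load(open('w1.json'));R,o=seat(np.load('pose.npy'))
u=lambda c,off,L:[((x-off+.5)/6-.5+c[0]-32,(y+.5)/6-.5+c[1]-30) for x,y in L]
print(nutang(info,u((255,226),0,[(135,50),(335,118),(250,305),(68,218)]),R,o))
print(nutang(info,u((402,232),384,[(500,75),(708,125),(650,308),(455,265)]),R,o))
E
```

```text
([(np.float64(15.8), np.float64(24.1)), (np.float64(22.0), np.float64(25.0)), (np.float64(23.4), np.float64(23.5)), (np.float64(20.6), np.float64(21.8))], array([52.09141264, 52.71665534]))
([(np.float64(10.2), np.float64(25.0)), (np.float64(10.0), np.float64(22.8)), (np.float64(9.3), np.float64(23.8)), (np.float64(7.1), np.float64(23.2))], array([ 51.52919835, -50.03581433]))
```

```bash
cat > go.py <<'E'
import sys
from geo import *
from station import robot
def go(x,y,z,ang,n,show=True):
    s=robot.observe();R,o=seat(np.load('pose.npy'))
    Rt=toolR(R,np.deg2rad(ang)); pt=o+R@np.array([x,y,z])/1000
    Rc=s['orientation'];pc=s['tool_pos']
    L=(R.T@(pc-o)*1000).round(1); D=toolR(R,0).T@Rc; 
    print('t',s['time_s'],'now seat xyz',L,'ang',round(np.rad2deg(np.arctan2(D[1,0],D[0,0])),1),'tilt',round(np.rad2deg(np.arccos(min(1,D[2,2]))),2),'q',s['q'].round(2),'F',s['ft_force'].round(1),'w',round(s['width'],4))
    # rotate about z by explicit angle to control direction
    a0=np.rad2deg(np.arctan2(D[1,0],D[0,0]));R=Rc.copy();p=pc.copy();out=[]
    tilt=toolR(seat(np.load('pose.npy'))[0],np.deg2rad(a0)).T@Rc; tv=Ro.from_matrix(tilt).as_rotvec()
    Rse=seat(np.load('pose.npy'))[0]
    for k in range(1,n+1):
        f=k/n; Rn=toolR(Rse,np.deg2rad(a0+(ang-a0)*f))@Ro.from_rotvec(tv*(1-f)).as_matrix(); pn=pc+(pt-pc)*f
        row=np.r_[np.round(R.T@(pn-p)*1000,1),np.round(np.rad2deg(Ro.from_matrix(R.T@Rn).as_rotvec()),1)]; out.append(row.tolist())
        p=p+R@(row[:3]/1000);R=R@Ro.from_rotvec(np.deg2rad(row[3:])).as_matrix()
    for i in range(0,n,8): print(out[i:i+8])
if __name__=='__main__':
    a=list(map(float,sys.argv[1:5])); go(*a,int(sys.argv[5]))
E
python3 go.py 52 52 125 -159 16
```

```text
t 2.2 now seat xyz [ 40.4  10.  205.3] ang -2.6 tilt 1.75 q [-0.27  0.34  0.64  1.46 -0.57  1.69  0.67] F [-5.8 -4.2 -2.7] w 0.048
[[1.0, -2.5, 5.0, -0.3, -0.0, -9.8], [1.4, -2.4, 5.0, -0.3, -0.0, -9.7], [1.8, -2.1, 5.0, -0.3, -0.1, -9.8], [2.1, -1.8, 5.0, -0.2, 0.0, -9.8], [2.4, -1.4, 5.0, -0.3, 0.0, -9.8], [2.6, -1.0, 5.0, -0.2, 0.1, -9.7], [2.7, -0.6, 5.0, -0.2, -0.0, -9.8], [2.8, -0.2, 5.0, -0.2, 0.0, -9.8]]
[[2.8, 0.4, 4.9, -0.2, 0.0, -9.7], [2.7, 0.7, 5.0, -0.1, 0.1, -9.8], [2.5, 1.2, 5.0, -0.2, 0.0, -9.8], [2.2, 1.6, 5.0, -0.1, 0.1, -9.8], [2.0, 2.0, 5.0, -0.1, 0.1, -9.7], [1.5, 2.2, 5.0, -0.1, 0.1, -9.8], [1.2, 2.5, 5.0, -0.1, 0.0, -9.8], [0.8, 2.6, 5.0, -0.0, 0.1, -9.8]]
```

Emit:
servo_tool(increments=[[1,-2.5,5,-0.3,0,-9.8],[1.4,-2.4,5,-0.3,0,-9.7],[1.8,-2.1,5,-0.3,0,-9.8],[2.1,-1.8,5,-0.2,0,-9.8],[2.4,-1.4,5,-0.3,0,-9.8],[2.6,-1,5,-0.2,0.1,-9.7],[2.7,-0.6,5,-0.2,0,-9.8],[2.8,-0.2,5,-0.2,0,-9.8]])

```text
time_s: 3.2
tool_pos: [0.5256, -0.0121, 0.2831]
orientation: [[-0.992, -0.076, -0.102], [-0.114, 0.884, 0.453], [0.056, 0.461, -0.886]]
ft_force: [0.3, -0.3, -0.0]
width: 0.0478
```

```bash
python3 go.py 52 52 125 -159 8
```

```text
t 3.2 now seat xyz [ 55.   29.9 164.1] ang -81.9 tilt 0.69 q [-0.17  0.24  0.45  1.61 -0.52  1.57  2.01] F [ 0.3 -0.3 -0. ] w 0.0478
[[2.7, -0.7, 4.9, -0.1, 0.0, -9.6], [2.9, -0.3, 4.8, -0.2, 0.1, -9.7], [2.8, 0.2, 4.9, -0.1, 0.0, -9.6], [2.8, 0.6, 4.9, -0.1, 0.1, -9.6], [2.6, 1.1, 4.8, -0.0, 0.1, -9.7], [2.3, 1.5, 4.9, -0.1, 0.0, -9.6], [2.1, 1.9, 4.9, -0.1, 0.1, -9.6], [1.8, 2.2, 4.9, 0.0, 0.1, -9.7]]
```

```bash
python3 go.py 52 52 100 -69 8
```

```text
t 3.2 now seat xyz [ 55.   29.9 164.1] ang -81.9 tilt 0.69 q [-0.17  0.24  0.45  1.61 -0.52  1.57  2.01] F [ 0.3 -0.3 -0. ] w 0.0478
[[2.8, -0.7, 8.0, -0.0, 0.1, 1.6], [2.7, -0.8, 8.0, -0.0, 0.1, 1.6], [2.7, -0.9, 8.0, -0.1, 0.1, 1.6], [2.7, -1.0, 8.0, 0.0, 0.0, 1.7], [2.6, -1.0, 8.0, -0.0, 0.1, 1.6], [2.6, -1.1, 8.0, -0.0, 0.1, 1.6], [2.5, -1.2, 8.0, -0.1, 0.1, 1.6], [2.5, -1.3, 8.0, 0.0, 0.1, 1.6]]
```

Emit:
servo_tool(increments=[[3.5,-1,10,0,0.1,2.2],[3.5,-1,10,0,0.1,2.2],[3.5,-1.3,11,0,0.1,2.2],[3.5,-1.4,11,0,0.1,2.2],[3.5,-1.5,11,0,0.1,2.1],[3.5,-1.8,11,0,0.1,2.1],[0,0,0,0,0,0],[0,0,0,0,0,0]])

```text
time_s: 4.2
tool_pos: [0.4981, 0.009, 0.2257]
orientation: [[-0.982, 0.154, -0.112], [0.088, 0.887, 0.453], [0.169, 0.435, -0.885]]
ft_force: [-0.1, 0.6, 0.1]
width: 0.0481
```

```bash
python3 go.py 52 52 65 -69 5
python3 - <<'E'
from station import optics
import cv2
cv2.imwrite("pics/top1.png",cv2.resize(cv2.cvtColor(optics.capture('top'),cv2.COLOR_RGB2BGR)[205:380,235:440],None,fx=3.4,fy=3.4,interpolation=cv2.INTER_CUBIC))
E
```

```text
t 4.2 now seat xyz [ 52.   51.4 100.7] ang -68.6 tilt 0.22 q [-0.22  0.22  0.45  1.76 -0.53  1.45  1.81] F [-0.1  0.6  0.1] w 0.0481
[[0.1, -0.0, 7.1, -0.0, 0.0, -0.1], [0.2, -0.0, 7.2, -0.1, 0.1, -0.1], [0.1, -0.1, 7.1, -0.0, -0.0, -0.0], [0.1, 0.0, 7.2, -0.0, 0.0, -0.1], [0.1, -0.0, 7.1, -0.1, 0.0, -0.1]]
```

View pics/top1.png

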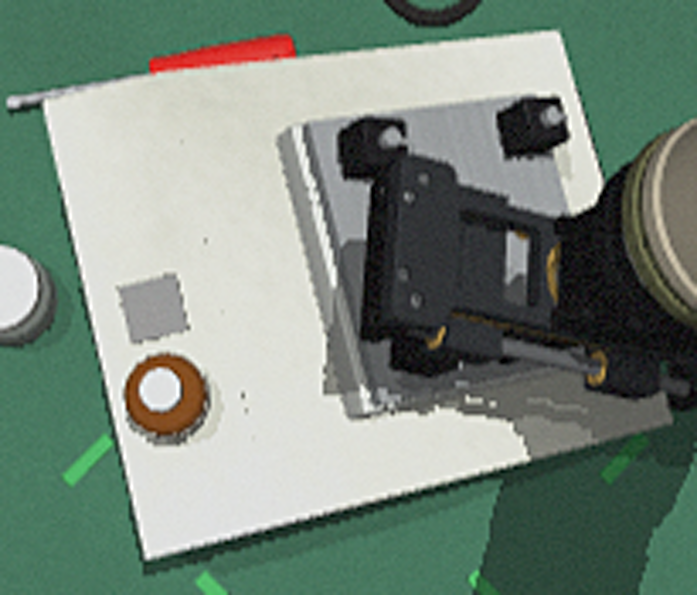

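The top view shows the open gripper above the near high nut, hidden at about (425,350) in the zoom. Nothing else is in contact. Descending now.

Emit:
servo_tool(increments=[[0.2,0,8,0,0,-0.1],[0.2,0,8,0,0,-0.1],[0.1,0,7,0,0,-0.1],[0.1,0,7,-0.1,0,0],[0,0,5,-0.1,0,0],[0,0,0,0,0,0],[0,0,0,0,0,0],[0,0,0,0,0,0]])

```text
time_s: 5.25
tool_pos: [0.4935, 0.0248, 0.1948]
orientation: [[-0.982, 0.15, -0.111], [0.083, 0.886, 0.456], [0.167, 0.438, -0.883]]
ft_force: [-0.5, 0.2, -0.7]
width: 0.0479
```

Emit:
servo_tool(increments=[[0,0,0,0,0,0],[0,0,0,0,0,0],[0,0,0,0,0,0],[0,0,0,0,0,0],[0,0,0,0,0,0],[0,0,0,0,0,0],[0,0,0,0,0,0],[0,0,0,0,0,0]], fingers=0)

```text
time_s: 6.25
tool_pos: [0.4934, 0.0247, 0.1945]
orientation: [[-0.982, 0.15, -0.112], [0.083, 0.886, 0.455], [0.167, 0.438, -0.883]]
ft_force: [-0.9, -4.5, 0.3]
width: 0.0259
```

```bash
python3 go.py 52 52 65 -69 1
```

```text
t 6.25 now seat xyz [51.8 52.2 65.4] ang -68.9 tilt 0.11 q [-0.23  0.23  0.43  1.81 -0.55  1.38  1.83] F [-0.9 -4.5  0.3] w 0.0259
[[-0.1, 0.2, 0.4, 0.0, 0.1, -0.1]]
```

Emit:
servo_tool(increments=[[0,0,0.2,0,0,10.4],[0,0,0.2,0,0,10.4],[0,0,0.2,0,0,10.4],[0,0,0.2,0,0,10.4],[0,0,0.2,0,0,10.4],[0,0,0.2,0,0,10.4],[0,0,0.2,0,0,10.4],[0,0,0.2,0,0,10.4]])

```text
time_s: 7.25
tool_pos: [0.4922, 0.0247, 0.1927]
orientation: [[0.039, 0.993, -0.114], [0.891, 0.017, 0.455], [0.453, -0.119, -0.883]]
ft_force: [-5.6, -7.1, -0.3]
width: 0.0255
```

```bash
python3 go.py 52 52 62 97 8
```

```text
t 7.25 now seat xyz [51.2 53.3 63.7] ang 14.7 tilt 0.05 q [-0.37  0.25  0.59  1.82 -0.58  1.39  0.4 ] F [-5.6 -7.1 -0.3] w 0.0255
[[0.1, 0.1, 0.2, 0.0, 0.0, 10.3], [0.2, 0.1, 0.2, 0.0, 0.0, 10.3], [0.2, 0.1, 0.3, 0.0, 0.0, 10.3], [0.2, 0.0, 0.2, 0.0, 0.0, 10.2], [0.2, 0.1, 0.2, 0.0, 0.0, 10.3], [0.2, -0.1, 0.2, 0.0, 0.0, 10.3], [0.2, -0.0, 0.2, 0.1, 0.0, 10.3], [0.1, -0.1, 0.2, -0.0, 0.0, 10.3]]
```

Emit:
servo_tool(increments=[[0.1,0.1,0.2,0,0,10.3],[0.1,0.1,0.2,0,0,10.3],[0.1,0.1,0.2,0,0,10.3],[0.1,0,0.2,0,0,10.3],[0.1,0,0.2,0,0,10.3],[0.1,0,0.2,0,0,10.3],[0.1,0,0.2,0,0,10.3],[0,0,0,0,0,9.5]])

```text
time_s: 8.25
tool_pos: [0.4912, 0.0262, 0.1917]
orientation: [[0.987, 0.106, -0.117], [0.149, -0.878, 0.456], [-0.055, -0.467, -0.882]]
ft_force: [-14.3, -5.8, 5.0]
width: 0.0257
```

```bash
python3 go.py 52 52 62 97 1; python3 -c "
from station import robot;s=robot.observe();print(s['dq'].round(2),s['torque'].round(2))"
```

```text
t 8.25 now seat xyz [52.2 54.  62. ] ang 96.3 tilt 0.2 q [-0.52  0.28  0.77  1.83 -0.62  1.42 -0.98] F [-14.3  -5.8   5. ] w 0.0257
[[2.0, -0.0, 0.0, -0.0, 0.2, 0.7]]
[-0.15  0.03  0.18  0.01 -0.05  0.03 -1.27] [-1.55  2.73  1.62]
```

Emit:
servo_tool(increments=[[0,0,0,0,0,0],[0,0,0,0,0,0],[0,0,0,0,0,0],[0,0,0,0,0,0],[0,0,-5,0,0,0],[0,0,-15,0,0,0],[0,0,-25,0,0,0],[0,0,-25,0,0,0]], fingers=55)

```text
time_s: 9.25
tool_pos: [0.5018, -0.006, 0.2556]
orientation: [[0.987, 0.113, -0.111], [0.152, -0.877, 0.456], [-0.046, -0.467, -0.883]]
ft_force: [-0.0, 0.3, -0.4]
width: 0.0476
```

```bash
python3 go.py -20 15 200 0 8
python3 - <<'E'
from station import optics
import cv2
cv2.imwrite("pics/top2.png",cv2.resize(cv2.cvtColor(optics.capture('top'),cv2.COLOR_RGB2BGR)[205:380,235:440],None,fx=3.4,fy=3.4,interpolation=cv2.INTER_CUBIC))
E
```

```text
t 9.25 now seat xyz [ 52.4  51.5 134.3] ang 95.9 tilt 0.16 q [-0.48  0.25  0.8   1.71 -0.59  1.55 -1.  ] F [-0.   0.3 -0.4] w 0.0476
[[5.5, 8.5, -8.2, 0.0, -0.0, -12.0], [3.6, 9.5, -8.2, 0.1, -0.0, -12.0], [1.5, 10.0, -8.2, -0.0, -0.1, -12.0], [-0.6, 10.1, -8.2, 0.0, 0.0, -11.9], [-2.6, 9.8, -8.2, 0.0, 0.0, -12.0], [-4.6, 9.0, -8.3, 0.0, -0.0, -12.0], [-6.5, 7.9, -8.2, 0.0, -0.0, -12.0], [-7.8, 6.3, -8.2, 0.0, -0.0, -12.0]]
```

View pics/top2.png

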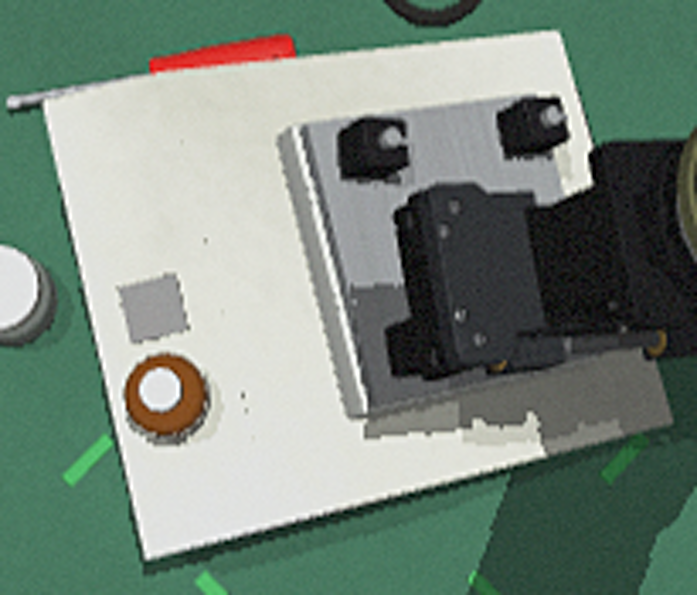

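The zoomed top view shows the gripper risen clear of the near high nut. The far nuts at (375,148) and (533,128) look unchanged. Next I'll look at the low nuts from downslope.

```bash
python3 go.py -105 0 200 0 10
```

```text
t 9.3 now seat xyz [ 51.8  50.8 137.7] ang 95.9 tilt 0.4 q [-0.48  0.25  0.8   1.71 -0.59  1.55 -1.  ] F [ 0.  -0.4  1.8] w 0.0478
[[6.7, 15.1, -6.2, 0.1, -0.0, -9.6], [4.1, 16.0, -6.2, 0.0, -0.1, -9.6], [1.4, 16.4, -6.2, 0.1, 0.0, -9.6], [-1.4, 16.4, -6.2, 0.0, -0.0, -9.6], [-4.1, 16.0, -6.2, 0.1, -0.0, -9.5], [-6.7, 15.1, -6.3, 0.0, -0.1, -9.6], [-9.1, 13.7, -6.2, 0.0, -0.0, -9.6], [-11.3, 12.0, -6.3, 0.1, -0.0, -9.6]]
[[-13.1, 10.0, -6.2, -0.0, -0.1, -9.6], [-14.6, 7.6, -6.3, 0.0, -0.0, -9.6]]
```

Emit:
servo_tool(increments=[[6.7,15,-6.2,0,0,-9.6],[4,16,-6.2,0,0,-9.6],[1.4,16.4,-6.2,0,0,-9.6],[-1.4,16.4,-6.2,0,0,-9.6],[-4,16,-6.2,0,0,-9.6],[-6.7,15,-6.2,0,0,-9.6],[-9,13.7,-6.2,0,0,-9.6],[-11.3,12,-6.2,0,0,-9.6]])

```text
time_s: 10.3
tool_pos: [0.5739, -0.1259, 0.2396]
orientation: [[0.11, 0.988, -0.111], [0.889, -0.047, 0.455], [0.445, -0.149, -0.883]]
ft_force: [-0.0, 0.4, -0.0]
width: 0.0479
```

Emit:
servo_tool(increments=[[-13,10,-6.2,0,0,-9.6],[-14.6,7.6,-6.2,0,0,-9.6],[0,0,0,0,0,0],[0,0,0,0,0,0],[0,0,0,0,0,0],[0,0,0,0,0,0],[0,0,0,0,0,0],[0,0,0,0,0,0]])

```text
time_s: 11.3
tool_pos: [0.5916, -0.1548, 0.2355]
orientation: [[-0.216, 0.97, -0.112], [0.856, 0.243, 0.456], [0.469, 0.002, -0.883]]
ft_force: [-0.4, 0.9, -0.6]
width: 0.0479
```

```bash
cat > look.py <<'E'
import sys
from geo import *
from station import robot,optics
import cv2,json
n=sys.argv[1]
info=optics.camera_info('wrist'); im=cv2.cvtColor(optics.capture('wrist'),cv2.COLOR_RGB2BGR)
R,o=seat(np.load('pose.npy'))
cv2.imwrite(f'pics/{n}raw.png',im); json.dump({k:np.array(v).tolist() for k,v in info.items() if k in('fx','fy','cx','cy','extrinsics')},open(n+'.json','w'))
T=[]
for nm,x,y in [('HL',52,52),('HR',52,-52),('LL',-52,52),('LR',-52,-52)]:
    u=proj(info,R@np.array([x,y,66.5])/1000+o); c=np.round(u).astype(int); print(nm,u.round(1),'crop origin',c-[30,26])
    a=cv2.copyMakeBorder(im,60,60,60,60,cv2.BORDER_CONSTANT)[max(0,c[1]-26+60):c[1]+26+60,max(0,c[0]-30+60):c[0]+30+60]
    a=np.clip(a.astype(float)*1.8,0,255).astype(np.uint8)
    t=np.zeros((260,300,3),np.uint8); 
    if a.size: a=cv2.resize(a,None,fx=5,fy=5,interpolation=cv2.INTER_CUBIC)[:260,:300]; t[:a.shape[0],:a.shape[1]]=a
    cv2.putText(t,nm,(5,20),0,.6,(0,0,255),2); T.append(t)
cv2.imwrite(f'pics/{n}z.png',np.vstack([np.hstack(T[:2]),np.hstack(T[2:])])); cv2.imwrite(f'pics/{n}.png',im)
E
python3 look.py w2; python3 go.py -52 -52 110 -70 8
```

```text
HL [227.  -16.7] crop origin [197 -43]
HR [405.2 -16.3] crop origin [375 -42]
LL [235.6 164.7] crop origin [206 139]
LR [396.2 164.9] crop origin [366 139]
t 11.35 now seat xyz [-103.8    0.4  194.5] ang -0.1 tilt 0.11 q [ 0.02  0.56  0.54  1.33 -0.62  1.68  0.84] F [ 0.2 -0.  -0.4] w 0.0477
[[6.5, 6.5, 10.6, 0.0, 0.0, -8.7], [5.4, 7.5, 10.5, 0.0, 0.0, -8.8], [4.2, 8.2, 10.6, 0.0, 0.0, -8.7], [2.9, 8.7, 10.6, 0.0, 0.1, -8.8], [1.5, 9.0, 10.6, 0.1, -0.0, -8.7], [0.1, 9.2, 10.5, -0.0, -0.0, -8.7], [-1.2, 9.2, 10.6, -0.0, -0.0, -8.8], [-2.7, 8.8, 10.6, 0.0, -0.0, -8.7]]
```

View pics/w2.png

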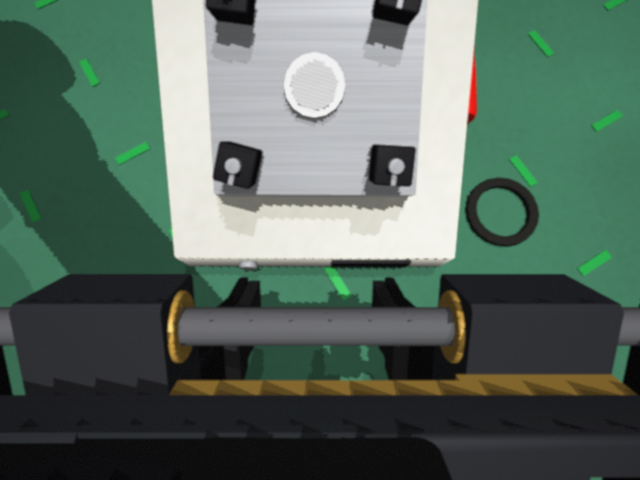

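View pics/w2z.png

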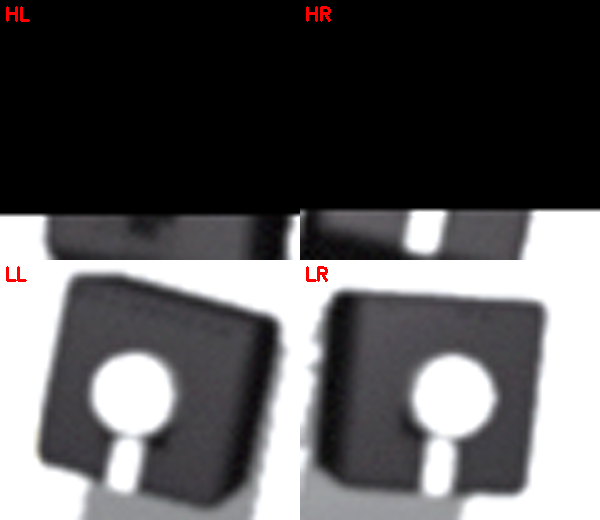

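Run:
```python
from geo import *
import json
info=json.load(open('w2.json'));R,o=seat(np.load('pose.npy'))
u=lambda o_,L:[((x+.5)/5-.5+o_[0],(y+.5)/5-.5+o_[1]) for x,y in L]
print('LR',nutang(info,u((366,139),[(55,35),(246,45),(223,232),(45,226)]),R,o))
print('LL',nutang(info,u((206,139),[(70,20),(262,62),(215,245),(40,200)]),R,o))
```

```text
LR ([(np.float64(2.8), np.float64(24.6)), (np.float64(3.7), np.float64(23.9)), (np.float64(1.9), np.float64(23.4)), (np.float64(0.9), np.float64(24.3))], array([-52.53662752, -50.64219075]))
LL ([(np.float64(12.1), np.float64(24.9)), (np.float64(16.6), np.float64(24.4)), (np.float64(14.5), np.float64(23.3)), (np.float64(12.9), np.float64(23.4))], array([-52.297641  ,  52.42267803]))
```

```bash
python3 go.py -52 -51.5 105 -87 9
```

```text
t 11.35 now seat xyz [-103.8    0.4  194.5] ang -0.1 tilt 0.11 q [ 0.02  0.56  0.54  1.33 -0.62  1.68  0.84] F [ 0.2 -0.  -0.4] w 0.0477
[[5.7, 5.8, 10.0, 0.0, 0.0, -9.7], [4.7, 6.6, 9.9, 0.0, 0.0, -9.6], [3.6, 7.4, 10.0, 0.0, 0.1, -9.7], [2.2, 7.8, 9.9, 0.0, -0.0, -9.6], [0.9, 8.0, 10.0, 0.1, -0.0, -9.7], [-0.5, 8.2, 9.9, -0.0, -0.0, -9.6], [-1.9, 7.9, 10.0, -0.0, -0.0, -9.7], [-3.1, 7.5, 9.9, -0.0, -0.0, -9.7]]
[[-4.4, 6.9, 10.0, 0.0, -0.0, -9.6]]
```

Emit:
servo_tool(increments=[[5.7,5.8,10,0,0,-9.7],[4.7,6.6,10,0,0,-9.6],[3.6,7.4,10,0,0,-9.7],[2.2,7.8,10,0,0,-9.6],[0.9,8,10,0,0,-9.7],[-0.5,8.2,10,0,0,-9.6],[-1.9,7.9,10,0,0,-9.7],[-3.1,7.5,10,0,0,-9.7]])

```text
time_s: 12.35
tool_pos: [0.6176, -0.0676, 0.1862]
orientation: [[-0.994, -0.002, -0.112], [-0.053, 0.888, 0.456], [0.098, 0.459, -0.883]]
ft_force: [0.3, -0.5, -0.6]
width: 0.0479
```

Emit:
servo_tool(increments=[[-4.4,6.9,10,0,0,-9.6],[0,0,0,0,0,0],[0,0,0,0,0,0],[0,0,0,0,0,0],[0,0,0,0,0,0],[0,0,0,0,0,0],[0,0,0,0,0,0],[0,0,0,0,0,0]])

```text
time_s: 13.35
tool_pos: [0.6208, -0.057, 0.1803]
orientation: [[-0.98, -0.163, -0.112], [-0.196, 0.868, 0.456], [0.023, 0.469, -0.883]]
ft_force: [-0.1, -0.2, 0.7]
width: 0.0479
```

```bash
python3 go.py -52 -51.5 65 -87 5
```

```text
t 13.35 now seat xyz [-52.1 -51.6 104.6] ang -87.0 tilt 0.11 q [ 0.08  0.54  0.23  1.41 -0.54  1.49  2.18] F [-0.1 -0.2  0.7] w 0.0479
[[0.0, 0.0, 7.9, -0.0, 0.0, -0.0], [0.1, 0.1, 7.9, -0.0, 0.0, -0.0], [-0.0, -0.0, 8.0, -0.0, 0.1, -0.0], [0.0, 0.0, 7.9, -0.0, -0.0, -0.0], [0.0, 0.0, 7.9, -0.0, 0.0, -0.0]]
```

Emit:
servo_tool(increments=[[0,0,9,0,0,0],[0,0,9,0,0,0],[0,0,8,0,0,0],[0,0,7,0,0,0],[0,0,5.5,0,0,0],[0,0,0,0,0,0],[0,0,0,0,0,0],[0,0,0,0,0,0]])

```text
time_s: 14.35
tool_pos: [0.6166, -0.0397, 0.1466]
orientation: [[-0.98, -0.163, -0.111], [-0.196, 0.868, 0.456], [0.022, 0.469, -0.883]]
ft_force: [0.5, -0.6, 0.6]
width: 0.0479
```

Emit:
servo_tool(increments=[[0,0,0,0,0,0],[0,0,0,0,0,0],[0,0,0,0,0,0],[0,0,0,0,0,0],[0,0,0,0,0,0],[0,0,0,0,0,0],[0,0,0,0,0,0],[0,0,0,0,0,0]], fingers=0)

```text
time_s: 15.35
tool_pos: [0.6165, -0.0394, 0.1464]
orientation: [[-0.98, -0.163, -0.112], [-0.196, 0.868, 0.456], [0.023, 0.469, -0.883]]
ft_force: [-0.1, 0.5, 0.1]
width: 0.0258
```

```bash
python3 go.py -52 -52 65 -87 1
```

```text
t 15.35 now seat xyz [-52.  -51.7  66.1] ang -87.0 tilt 0.11 q [ 0.06  0.55  0.22  1.47 -0.55  1.41  2.19] F [-0.1  0.5  0.1] w 0.0258
[[-0.3, 0.1, 1.1, -0.0, 0.1, 0.0]]
```

Emit:
servo_tool(increments=[[0,0,0.2,0,0,10.3],[0,0,0.2,0,0,10.3],[0,0,0.2,0,0,10.3],[0,0,0.2,0,0,10.3],[0,0,0.2,0,0,10.3],[0,0,0.2,0,0,10.3],[0,0,0.2,0,0,10.3],[0,0,0.2,0,0,10.3]])

```text
time_s: 16.35
tool_pos: [0.6157, -0.0396, 0.1444]
orientation: [[-0.285, 0.952, -0.113], [0.837, 0.304, 0.455], [0.467, 0.035, -0.883]]
ft_force: [-3.0, -1.8, -0.4]
width: 0.0256
```

```bash
python3 go.py -52 -52 63 97 10
```

```text
t 16.35 now seat xyz [-53.  -50.8  64.4] ang -4.2 tilt 0.07 q [-0.12  0.59  0.47  1.48 -0.67  1.46  0.83] F [-3.  -1.8 -0.4] w 0.0256
[[0.1, 0.1, 0.1, 0.0, 0.0, 10.1], [0.1, 0.1, 0.2, 0.0, -0.0, 10.1], [0.1, 0.1, 0.1, 0.0, -0.0, 10.2], [0.2, 0.1, 0.2, 0.0, -0.0, 10.1], [0.1, 0.0, 0.1, 0.1, -0.0, 10.1], [0.2, 0.0, 0.2, -0.0, -0.0, 10.1], [0.1, -0.0, 0.1, -0.0, 0.0, 10.1], [0.2, -0.1, 0.2, -0.0, 0.0, 10.2]]
[[0.1, -0.0, 0.1, -0.0, 0.0, 10.1], [0.1, -0.1, 0.1, -0.0, 0.0, 10.1]]
```

Emit:
servo_tool(increments=[[0.1,0.1,0.2,0,0,10.1],[0.1,0.1,0.2,0,0,10.1],[0.1,0.1,0.2,0,0,10.1],[0.1,0.1,0.2,0,0,10.1],[0.1,0,0.2,0,0,10.1],[0.1,0,0.2,0,0,10.1],[0.1,0,0.2,0,0,10.1],[0.1,0,0.2,0,0,10.1]])

```text
time_s: 17.35
tool_pos: [0.6145, -0.0385, 0.1432]
orientation: [[0.894, 0.432, -0.116], [0.435, -0.777, 0.455], [0.106, -0.458, -0.883]]
ft_force: [-10.3, -3.5, 3.4]
width: 0.0261
```

Emit:
servo_tool(increments=[[0.1,0,0,0,0,10],[0.1,0,0,0,0,10],[0,0,0,0,0,0],[0,0,0,0,0,0],[0,0,0,0,0,0],[0,0,0,0,0,0],[0,0,0,0,0,0],[0,0,0,0,0,0]])

```text
time_s: 18.35
tool_pos: [0.6144, -0.038, 0.143]
orientation: [[0.988, 0.105, -0.117], [0.148, -0.878, 0.456], [-0.055, -0.467, -0.882]]
ft_force: [-12.2, -1.8, 2.4]
width: 0.0261
```

```bash
python3 go.py -52 -52 63 97 1
```

```text
t 18.35 now seat xyz [-52.  -50.   62.3] ang 96.4 tilt 0.2 q [-0.32  0.67  0.78  1.5  -0.83  1.54 -0.82] F [-12.2  -1.8   2.4] w 0.0261
[[2.0, -0.2, -0.7, -0.1, 0.2, 0.6]]
```

Emit:
servo_tool(increments=[[0,0,0,0,0,0],[0,0,0,0,0,0],[0,0,0,0,0,0],[0,0,-3,0,0,0],[0,0,-7,0,0,0],[0,0,-15,0,0,0],[0,0,-20,0,0,0],[0,0,-20,0,0,0]], fingers=55)

```text
time_s: 19.35
tool_pos: [0.6245, -0.068, 0.2029]
orientation: [[0.988, 0.108, -0.111], [0.147, -0.878, 0.455], [-0.048, -0.466, -0.883]]
ft_force: [-0.3, 0.0, 0.2]
width: 0.048
```

```bash
python3 go.py -52 52 110 -76 18
```

```text
t 19.35 now seat xyz [-51.7 -52.5 130. ] ang 96.2 tilt 0.17 q [-0.27  0.65  0.8   1.39 -0.81  1.65 -0.85] F [-0.3  0.   0.2] w 0.048
[[-5.8, 0.6, 1.1, 0.0, -0.0, -9.6], [-5.8, -0.3, 1.1, 0.1, -0.0, -9.5], [-5.7, -1.3, 1.1, -0.0, -0.0, -9.6], [-5.3, -2.2, 1.1, 0.0, -0.0, -9.6], [-5.0, -3.0, 1.1, 0.0, -0.0, -9.5], [-4.3, -3.9, 1.1, 0.1, -0.0, -9.6], [-3.7, -4.5, 1.1, -0.0, -0.0, -9.6], [-2.8, -5.1, 1.1, 0.0, -0.0, -9.5]]
[[-2.0, -5.4, 1.1, 0.0, -0.1, -9.6], [-1.1, -5.7, 1.1, 0.0, 0.0, -9.6], [-0.0, -5.8, 1.1, 0.0, 0.0, -9.5], [0.9, -5.8, 1.1, 0.0, 0.0, -9.6], [1.8, -5.5, 1.1, 0.0, 0.0, -9.6], [2.7, -5.1, 1.1, 0.1, 0.0, -9.5], [3.6, -4.6, 1.1, -0.0, 0.0, -9.6], [4.2, -4.0, 1.1, -0.0, 0.0, -9.6]]
[[4.9, -3.2, 1.2, -0.0, -0.0, -9.5], [5.3, -2.3, 1.1, -0.0, -0.0, -9.6]]
```

Emit:
servo_tool(increments=[[-5.8,0.6,1,0,0,-9.6],[-5.8,-0.3,1,0,0,-9.5],[-5.7,-1.3,1,0,0,-9.6],[-5.3,-2.2,1,0,0,-9.6],[-5,-3,1,0,0,-9.5],[-4.3,-3.9,1,0,0,-9.6],[-3.7,-4.5,1,0,0,-9.6],[-2.8,-5.1,1,0,0,-9.5]])

```text
time_s: 20.35
tool_pos: [0.5783, -0.0755, 0.1951]
orientation: [[0.121, 0.987, -0.111], [0.888, -0.058, 0.456], [0.443, -0.153, -0.883]]
ft_force: [-0.4, 0.2, -1.5]
width: 0.0482
```

Emit:
servo_tool(increments=[[-2,-5.4,1,0,0,-9.6],[-1.1,-5.7,1,0,0,-9.6],[0,-5.8,1,0,0,-9.5],[0.9,-5.8,1,0,0,-9.6],[1.8,-5.5,1,0,0,-9.6],[2.7,-5.1,1,0,0,-9.5],[3.6,-4.6,1,0,0,-9.6],[4.2,-4,1,0,0,-9.6]])

```text
time_s: 21.35
tool_pos: [0.5324, -0.0834, 0.1878]
orientation: [[-0.932, 0.346, -0.11], [0.262, 0.851, 0.456], [0.252, 0.395, -0.883]]
ft_force: [0.1, -0.6, -0.2]
width: 0.0479
```

```bash
python3 go.py -52 52 105 -76 4
```

```text
t 21.35 now seat xyz [-52.3  40.6 113.2] ang -57.2 tilt 0.19 q [ 0.01  0.39  0.38  1.63 -0.53  1.48  1.77] F [ 0.1 -0.6 -0.2] w 0.0479
[[2.5, -1.5, 2.0, 0.0, 0.0, -4.7], [2.5, -1.3, 2.1, 0.0, 0.1, -4.7], [2.7, -1.0, 2.0, 0.0, 0.0, -4.7], [2.7, -0.9, 2.1, 0.0, 0.1, -4.7]]
```

Emit:
servo_tool(increments=[[2.5,-1.5,2,0,0,-4.7],[2.5,-1.3,2,0,0,-4.7],[2.7,-1,2,0,0,-4.7],[2.7,-0.9,2,0,0,-4.7],[0,0,0,0,0,0],[0,0,0,0,0,0],[0,0,0,0,0,0],[0,0,0,0,0,0]])

```text
time_s: 22.35
tool_pos: [0.5203, -0.0812, 0.1799]
orientation: [[-0.993, 0.033, -0.112], [-0.022, 0.89, 0.456], [0.115, 0.455, -0.883]]
ft_force: [-0.1, 0.7, 0.1]
width: 0.0476
```

```bash
python3 go.py -52 52 65 -76 5
```

```text
t 22.35 now seat xyz [-51.5  51.8 103.8] ang -75.7 tilt 0.11 q [ 0.05  0.37  0.33  1.67 -0.51  1.45  2.09] F [-0.1  0.7  0.1] w 0.0476
[[0.0, -0.1, 7.8, 0.0, 0.0, -0.1], [0.1, -0.1, 7.7, 0.0, 0.0, -0.0], [0.0, -0.1, 7.8, 0.0, 0.1, -0.1], [0.0, -0.1, 7.7, 0.0, -0.0, -0.1], [0.1, -0.1, 7.8, 0.0, 0.0, -0.0]]
```

Emit:
servo_tool(increments=[[0,-0.1,9,0,0,-0.1],[0,-0.1,9,0,0,0],[0.1,-0.1,8,0,0,-0.1],[0,-0.1,7,0,0,-0.1],[0.1,-0.1,5.5,0,0,0],[0,0,0,0,0,0],[0,0,0,0,0,0],[0,0,0,0,0,0]])

```text
time_s: 23.35
tool_pos: [0.5158, -0.0642, 0.1458]
orientation: [[-0.993, 0.027, -0.111], [-0.027, 0.89, 0.456], [0.111, 0.456, -0.883]]
ft_force: [-0.5, -0.7, -0.3]
width: 0.0479
```

Emit:
servo_tool(increments=[[0,0,0,0,0,0],[0,0,0,0,0,0],[0,0,0,0,0,0],[0,0,0,0,0,0],[0,0,0,0,0,0],[0,0,0,0,0,0],[0,0,0,0,0,0],[0,0,0,0,0,0]], fingers=0)

```text
time_s: 24.35
tool_pos: [0.5157, -0.0643, 0.1456]
orientation: [[-0.993, 0.027, -0.112], [-0.027, 0.89, 0.456], [0.112, 0.455, -0.883]]
ft_force: [-0.3, -2.1, 0.4]
width: 0.0254
```

```bash
python3 go.py -52 52 65 -76 1
```

```text
t 24.35 now seat xyz [-52.2  52.1  65.3] ang -76.0 tilt 0.12 q [ 0.03  0.38  0.32  1.73 -0.53  1.37  2.11] F [-0.3 -2.1  0.4] w 0.0254
[[-0.1, 0.2, 0.3, -0.0, 0.1, -0.0]]
```

Emit:
servo_tool(increments=[[0,0,0.2,0,0,10.7],[0,0,0.2,0,0,10.7],[0,0,0.2,0,0,10.7],[0,0,0.2,0,0,10.7],[0,0,0.2,0,0,10.7],[0,0,0.2,0,0,10.7],[0,0,0.2,0,0,10.7],[0,0,0.2,0,0,10.7]])

```text
time_s: 25.35
tool_pos: [0.5144, -0.0645, 0.1436]
orientation: [[-0.042, 0.993, -0.114], [0.886, 0.089, 0.454], [0.461, -0.082, -0.884]]
ft_force: [-4.6, -6.3, -1.5]
width: 0.0256
```

Emit:
servo_tool(increments=[[0.1,0.1,0.2,0,0,10.7],[0.1,0.1,0.2,0,0,10.7],[0.1,0.1,0.2,0,0,10.7],[0.1,0.1,0.2,0,0,10.7],[0.1,0,0.2,0,0,10.7],[0.1,0,0.2,0,0,10.7],[0.1,0,0.2,0,0,10.7],[0.1,0,0.2,0,0,10.7]])

```text
time_s: 26.35
tool_pos: [0.5132, -0.0629, 0.1425]
orientation: [[0.986, 0.117, -0.118], [0.158, -0.876, 0.456], [-0.05, -0.468, -0.882]]
ft_force: [-14.5, -4.8, 4.0]
width: 0.0259
```

```bash
python3 go.py -52 52 62 97 1
```

```text
t 26.35 now seat xyz [-51.9  54.2  61.6] ang 95.7 tilt 0.22 q [-0.34  0.48  0.8   1.75 -0.71  1.46 -0.74] F [-14.5  -4.8   4. ] w 0.0259
[[2.2, -0.1, -0.4, -0.1, 0.2, 1.3]]
```

Emit:
servo_tool(increments=[[0,0,0,0,0,0],[0,0,0,0,0,0],[0,0,0,0,0,0],[0,0,-3,0,0,0],[0,0,-7,0,0,0],[0,0,-15,0,0,0],[0,0,-20,0,0,0],[0,0,-20,0,0,0]], fingers=55)

```text
time_s: 27.35
tool_pos: [0.5237, -0.0927, 0.202]
orientation: [[0.986, 0.125, -0.111], [0.163, -0.875, 0.456], [-0.04, -0.467, -0.883]]
ft_force: [-0.2, -0.5, 0.1]
width: 0.0479
```

```bash
python3 go.py -45 0 215 0 10
```

```text
t 27.35 now seat xyz [-51.7  51.2 129. ] ang 95.2 tilt 0.17 q [-0.3   0.46  0.83  1.64 -0.67  1.58 -0.75] F [-0.2 -0.5  0.1] w 0.0479
[[5.1, -1.1, -8.6, 0.0, -0.0, -9.5], [5.2, -0.3, -8.6, 0.1, -0.0, -9.5], [5.1, 0.5, -8.6, -0.0, -0.0, -9.6], [5.0, 1.5, -8.5, 0.0, -0.1, -9.5], [4.7, 2.2, -8.6, 0.0, 0.0, -9.5], [4.2, 2.9, -8.6, 0.0, 0.0, -9.5], [3.7, 3.7, -8.6, 0.0, 0.0, -9.5], [3.1, 4.2, -8.6, 0.0, 0.0, -9.6]]
[[2.3, 4.6, -8.6, 0.1, -0.0, -9.5], [1.5, 4.9, -8.6, -0.0, -0.0, -9.5]]
```

Emit:
servo_tool(increments=[[5,-1,-8.6,0,0,-9.5],[5.2,-0.3,-8.6,0,0,-9.5],[5,0.5,-8.6,0,0,-9.6],[5,1.5,-8.5,0,0,-9.5],[4.7,2.2,-8.6,0,0,-9.5],[4.2,2.9,-8.6,0,0,-9.5],[3.7,3.7,-8.6,0,0,-9.5],[3,4.2,-8.6,0,0,-9.6]])

```text
time_s: 28.35
tool_pos: [0.5699, -0.1096, 0.2648]
orientation: [[0.108, 0.988, -0.111], [0.889, -0.046, 0.455], [0.445, -0.148, -0.883]]
ft_force: [0.5, -0.4, -0.1]
width: 0.0478
```

Emit:
servo_tool(increments=[[2.3,4.6,-8.6,0,0,-9.5],[1.5,4.9,-8.6,0,0,-9.5],[0,0,0,0,0,0],[0,0,0,0,0,0],[0,0,0,0,0,0],[0,0,0,0,0,0],[0,0,0,0,0,0],[0,0,0,0,0,0]])

```text
time_s: 29.35
tool_pos: [0.5811, -0.1129, 0.2793]
orientation: [[-0.214, 0.97, -0.112], [0.857, 0.241, 0.456], [0.469, 0.002, -0.883]]
ft_force: [-0.1, -0.3, 0.1]
width: 0.048
```

```bash
python3 look.py w3; python3 go.py 52 -52 105 -80 9
```

```text
HL [237.3  93.8] crop origin [207  68]
HR [393.9  93.8] crop origin [364  68]
LL [244.3 245.4] crop origin [214 219]
LR [387.2 245.2] crop origin [357 219]
t 29.4 now seat xyz [-45.    0.4 213. ] ang 0.0 tilt 0.11 q [-0.04  0.47  0.54  1.36 -0.6   1.71  0.75] F [ 0.4  0.3 -0.8] w 0.048
[[10.8, 5.8, 12.0, 0.0, 0.0, -8.9], [9.7, 7.4, 12.0, 0.0, 0.0, -8.9], [8.5, 8.8, 12.0, 0.0, 0.0, -8.9], [7.1, 10.0, 12.0, 0.0, 0.1, -8.9], [5.3, 11.0, 12.0, 0.0, -0.0, -8.9], [3.6, 11.7, 12.1, 0.1, -0.0, -8.8], [1.8, 12.2, 12.0, -0.0, -0.0, -8.9], [-0.1, 12.2, 12.0, -0.0, -0.0, -8.9]]
[[-2.0, 12.1, 12.0, -0.0, -0.0, -8.9]]
```

View pics/w3.png

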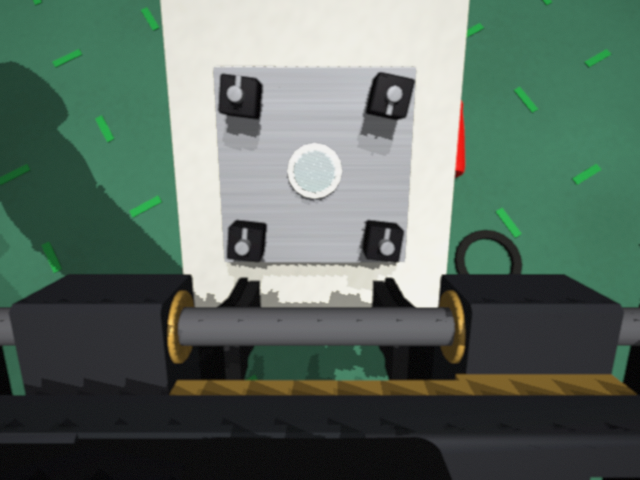

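View pics/w3z.png

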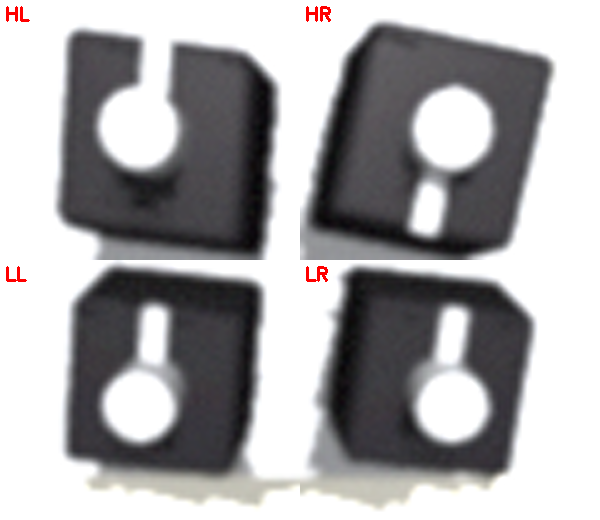

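The wrist view shows the lines of HL, LL and LR pointing up-slope, so those three are home. HR's line at about (391,105) still points down-slope, turned roughly 13°. HR is the last one.

```bash
python3 - <<'E'
from geo import *
import json
info=json.load(open('w3.json'));R,o=seat(np.load('pose.npy'))
u=lambda o_,L:[((x+.5)/5-.5+o_[0],(y+.5)/5-.5+o_[1]) for x,y in L]
print('HR',nutang(info,u((364,68),[(78,28),(252,65),(208,242),(25,222)]),R,o))
print('HL',nutang(info,u((207,68),[(70,33),(245,55),(240,245),(60,220)]),R,o,.0625))
E
python3 go.py 52 -51.5 105 -78 8
```

```text
HR ([(np.float64(11.1), np.float64(23.6)), (np.float64(11.6), np.float64(22.8)), (np.float64(5.9), np.float64(24.9)), (np.float64(14.3), np.float64(25.0))], array([ 50.83326206, -50.59218526]))
HL ([(np.float64(6.7), np.float64(23.3)), (np.float64(3.8), np.float64(24.3)), (np.float64(7.6), np.float64(24.6)), (np.float64(6.7), np.float64(23.9))], array([51.39687951, 52.75744501]))
t 29.4 now seat xyz [-45.    0.4 213. ] ang 0.0 tilt 0.11 q [-0.04  0.47  0.54  1.36 -0.6   1.71  0.75] F [ 0.4  0.3 -0.8] w 0.048
[[12.1, 6.5, 13.5, 0.0, 0.0, -9.8], [10.9, 8.4, 13.5, 0.0, 0.0, -9.7], [9.3, 10.1, 13.5, 0.0, 0.1, -9.8], [7.4, 11.6, 13.5, 0.0, -0.0, -9.7], [5.3, 12.6, 13.6, 0.1, -0.0, -9.8], [3.1, 13.4, 13.5, -0.0, -0.0, -9.7], [0.8, 13.8, 13.5, -0.0, -0.0, -9.8], [-1.5, 13.6, 13.5, 0.0, -0.0, -9.7]]
```

Emit:
servo_tool(increments=[[12,6.5,13.5,0,0,-9.8],[11,8.4,13.5,0,0,-9.7],[9.3,10,13.5,0,0,-9.8],[7.4,11.6,13.5,0,0,-9.7],[5.3,12.6,13.5,0,0,-9.8],[3,13.4,13.5,0,0,-9.7],[0.8,13.8,13.5,0,0,-9.8],[-1.5,13.6,13.5,0,0,-9.7]])

```text
time_s: 30.4
tool_pos: [0.5986, 0.0323, 0.2294]
orientation: [[-0.994, -0.013, -0.112], [-0.063, 0.888, 0.456], [0.093, 0.46, -0.883]]
ft_force: [-0.3, -0.8, 0.1]
width: 0.048
```

Emit:
servo_tool(increments=[[0,0,0,0,0,0],[0,0,0,0,0,0],[0,0,0,0,0,0],[0,0,0,0,0,0],[0,0,0,0,0,0],[0,0,0,0,0,0],[0,0,0,0,0,0],[0,0,0,0,0,0]])

```text
time_s: 31.4
tool_pos: [0.5985, 0.0318, 0.2295]
orientation: [[-0.994, -0.008, -0.112], [-0.058, 0.888, 0.456], [0.096, 0.459, -0.883]]
ft_force: [-0.4, -0.3, 0.2]
width: 0.048
```

```bash
python3 go.py 52 -51.5 65 -78 5
```

```text
t 31.4 now seat xyz [ 51.8 -51.5 105.1] ang -78.0 tilt 0.11 q [-0.08  0.41  0.25  1.49 -0.55  1.48  1.88] F [-0.4 -0.3  0.2] w 0.048
[[0.0, 0.0, 8.0, 0.0, 0.0, -0.0], [0.0, 0.1, 8.0, 0.0, 0.0, -0.0], [0.1, 0.0, 8.0, 0.0, 0.1, -0.0], [-0.0, 0.0, 8.1, 0.0, -0.0, -0.0], [-0.0, 0.1, 8.0, 0.0, 0.0, -0.0]]
```

Emit:
servo_tool(increments=[[0,0,9,0,0,0],[0,0,9,0,0,0],[0,0,9,0,0,0],[0,0,7,0,0,0],[0,0,6,0,0,0],[0,0,0,0,0,0],[0,0,0,0,0,0],[0,0,0,0,0,0]])

```text
time_s: 32.4
tool_pos: [0.5942, 0.0498, 0.1945]
orientation: [[-0.994, -0.008, -0.111], [-0.058, 0.888, 0.456], [0.095, 0.459, -0.883]]
ft_force: [0.4, -0.5, -0.0]
width: 0.0478
```

Emit:
servo_tool(increments=[[0,0,0,0,0,0],[0,0,0,0,0,0],[0,0,0,0,0,0],[0,0,0,0,0,0],[0,0,0,0,0,0],[0,0,0,0,0,0],[0,0,0,0,0,0],[0,0,0,0,0,0]], fingers=0)

```text
time_s: 33.4
tool_pos: [0.5941, 0.05, 0.1942]
orientation: [[-0.994, -0.008, -0.112], [-0.058, 0.888, 0.456], [0.096, 0.459, -0.883]]
ft_force: [-0.4, -0.1, 1.1]
width: 0.0256
```

```bash
python3 go.py 52 -52 65 -78 1
```

```text
t 33.4 now seat xyz [ 51.8 -51.6  65.1] ang -78.0 tilt 0.11 q [-0.1   0.42  0.24  1.55 -0.56  1.4   1.89] F [-0.4 -0.1  1.1] w 0.0256
[[-0.3, 0.2, 0.1, 0.0, 0.1, 0.0]]
```

Emit:
servo_tool(increments=[[0,0,0.2,0,0,10.7],[0,0,0.2,0,0,10.7],[0,0,0.2,0,0,10.7],[0,0,0.2,0,0,10.7],[0,0,0.2,0,0,10.7],[0,0,0.2,0,0,10.7],[0,0,0.2,0,0,10.7],[0,0,0.2,0,0,10.7]])

```text
time_s: 34.4
tool_pos: [0.5931, 0.0501, 0.1923]
orientation: [[-0.077, 0.991, -0.113], [0.882, 0.121, 0.455], [0.464, -0.065, -0.883]]
ft_force: [-3.7, -1.7, -0.7]
width: 0.0257
```

Emit:
servo_tool(increments=[[0.1,0.1,0.2,0,0,10.7],[0.1,0.1,0.2,0,0,10.7],[0.1,0.1,0.2,0,0,10.7],[0.1,0.1,0.2,0,0,10.7],[0.1,0,0.2,0,0,10.7],[0.1,0,0.2,0,0,10.7],[0.1,0,0.2,0,0,10.7],[0.1,0,0.2,0,0,10.7]])

```text
time_s: 35.4
tool_pos: [0.5923, 0.0515, 0.1911]
orientation: [[0.981, 0.152, -0.117], [0.189, -0.87, 0.456], [-0.032, -0.469, -0.882]]
ft_force: [-11.8, -2.4, 4.1]
width: 0.0257
```

Emit:
servo_tool(increments=[[0,0,0,0,0,3],[0,0,0,0,0,0],[0,0,0,0,0,0],[0,0,0,0,0,0],[0,0,0,0,0,0],[0,0,0,0,0,0],[0,0,0,0,0,0],[0,0,0,0,0,0]])

```text
time_s: 36.4
tool_pos: [0.5922, 0.0515, 0.1911]
orientation: [[0.987, 0.106, -0.117], [0.148, -0.878, 0.456], [-0.054, -0.467, -0.882]]
ft_force: [-10.5, -1.9, 3.6]
width: 0.0259
```

```bash
python3 go.py 52 -52 62 97 1
```

```text
t 36.4 now seat xyz [ 52.  -50.2  61.4] ang 96.3 tilt 0.19 q [-0.45  0.5   0.72  1.57 -0.75  1.49 -1.01] F [-10.5  -1.9   3.6] w 0.0259
[[1.8, -0.2, -0.6, -0.1, 0.2, 0.7]]
```

Nut HR is at about 186°. Releasing, backing off, then checking all four nuts.

Emit:
servo_tool(increments=[[0,0,0,0,0,0],[0,0,0,0,0,0],[0,0,0,0,0,0],[0,0,-3,0,0,0],[0,0,-7,0,0,0],[0,0,-15,0,0,0],[0,0,-20,0,0,0],[0,0,-20,0,0,0]], fingers=55)

```text
time_s: 37.4
tool_pos: [0.6021, 0.0213, 0.2507]
orientation: [[0.988, 0.108, -0.111], [0.147, -0.878, 0.456], [-0.048, -0.466, -0.883]]
ft_force: [-0.2, 0.2, 0.7]
width: 0.0478
```

```bash
python3 go.py -45 0 215 0 10
```

```text
t 37.4 now seat xyz [ 52.  -52.4 129. ] ang 96.2 tilt 0.17 q [-0.41  0.49  0.74  1.47 -0.73  1.61 -1.03] F [-0.2  0.2  0.7] w 0.0478
[[-4.1, 10.2, -8.6, 0.0, -0.0, -9.6], [-5.8, 9.4, -8.6, 0.1, -0.0, -9.6], [-7.3, 8.3, -8.6, -0.0, -0.0, -9.7], [-8.5, 6.9, -8.7, 0.0, -0.1, -9.6], [-9.6, 5.4, -8.6, 0.0, 0.0, -9.6], [-10.4, 3.7, -8.6, 0.0, 0.0, -9.6], [-10.8, 1.9, -8.6, 0.0, 0.0, -9.6], [-11.1, 0.1, -8.6, 0.1, -0.0, -9.7]]
[[-10.9, -1.7, -8.6, -0.0, -0.0, -9.6], [-10.4, -3.6, -8.6, -0.0, -0.1, -9.6]]
```

Emit:
servo_tool(increments=[[-4,10,-8.6,0,0,-9.6],[-5.8,9.4,-8.6,0,0,-9.6],[-7.3,8.3,-8.6,0,0,-9.7],[-8.5,7,-8.6,0,0,-9.6],[-9.6,5.4,-8.6,0,0,-9.6],[-10.4,3.7,-8.6,0,0,-9.6],[-10.8,1.9,-8.6,0,0,-9.6],[-11,0,-8.6,0,0,-9.7]])

```text
time_s: 38.4
tool_pos: [0.5855, -0.0867, 0.2745]
orientation: [[0.112, 0.988, -0.111], [0.889, -0.05, 0.455], [0.444, -0.15, -0.883]]
ft_force: [-1.2, 0.0, -0.3]
width: 0.048
```

Emit:
servo_tool(increments=[[-11,-1.7,-8.6,0,0,-9.6],[-10.4,-3.6,-8.6,0,0,-9.6],[0,0,0,0,0,0],[0,0,0,0,0,0],[0,0,0,0,0,0],[0,0,0,0,0,0],[0,0,0,0,0,0],[0,0,0,0,0,0]])

```text
time_s: 39.4
tool_pos: [0.5814, -0.1123, 0.2793]
orientation: [[-0.214, 0.97, -0.112], [0.857, 0.241, 0.456], [0.469, 0.002, -0.883]]
ft_force: [0.5, -0.1, -0.1]
width: 0.0478
```

```bash
python3 look.py w4; python3 go.py -45 0 215 0 1; python3 -c "
from station import optics
import cv2
cv2.imwrite('pics/top4.png',cv2.cvtColor(optics.capture('top'),cv2.COLOR_RGB2BGR))"
```

```text
HL [236.7  94.5] crop origin [207  69]
HR [393.4  94.5] crop origin [363  68]
LL [243.8 246.1] crop origin [214 220]
LR [386.7 245.9] crop origin [357 220]
t 39.45 now seat xyz [-44.6   0.  212.8] ang 0.0 tilt 0.11 q [-0.03  0.47  0.51  1.36 -0.59  1.7   0.74] F [-0.6 -0.1 -0.4] w 0.048
[[-0.4, 0.0, -2.2, 0.1, 0.0, -0.0]]
```

View pics/w4z.png

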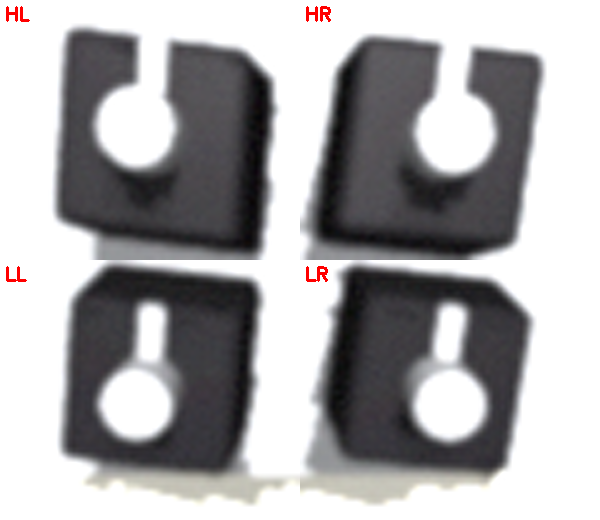

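View pics/top4.png

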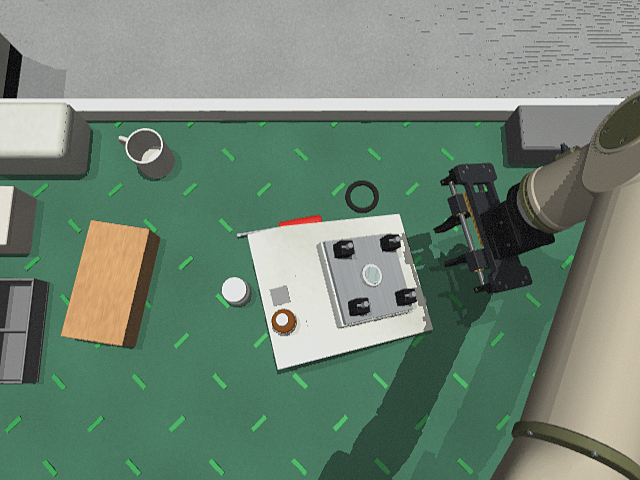

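All four lines now point up-slope, and each nut is turned about 5° past the half turn. In the top view the jar (235,291), ring (362,196), screwdriver (300,221) and bottle (284,321) have not moved. The gripper is open and clear of everything, so I'm handing in.

```bash
python3 -c "
from station import job
print(job.close_job())"
```

```text
the job is handed in; nothing more can be done
None
```

I tightened all four nuts crosswise, one at a time: high_left, then low_right (its diagonal), then low_left and high_right. Each was turned in a single grip to about 186°, roughly 3.24 rad, which is just short of the 3.3 rad stop. The job was handed in at about 39.5 s, within the 72 s limit.

- **Nuts:** the last wrist view showed all four line marks pointing up-slope, slightly past the half turn. This agrees with the tool angles of 95.7–96.4° at the end of each turn. I did not push any nut hard against its stop.
- **Forces:** the largest wrist force reading was about 16 N, taken at the end of a turn.
- **Surroundings:** the jar, ring, screwdriver and bottle are where they started in the top view, and the gripper is open and clear of everything.
- **Not measured:** I did not measure the plate's height or lean directly. I infer them from the four nearly equal nut angles.

No check failed. Before gripping, my readings of single nut angles from the pictures scattered by a few degrees. The grips still closed flat at about 26 mm.

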